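# Clamp a stuck spice jar and keep it gripped

## Robot

A 6-joint arm with a two-finger parallel gripper is mounted at the origin on a cart in front of the work surface, level with it; the furniture and walls round the work are solid. World frame = base frame: x ahead of the robot, y to its left, z up, the work surface at z = 0. Lengths are in m, angles in rad, forces in N, time in s.
With the tool pointing down it reaches from about 0.2 to 0.875 m from the base axis. Payload 3.4 kg.
Tool frame: the origin (TCP) lies between the finger pads; the fingertips stand 25 mm ahead of it and the grasp point (between the pads) lies 6 mm ahead of it (robot.tip_reach is the z of the fingertips in the tool frame, in m); z points along the fingers, y is the line along which they close (so a half turn about z gives the same grasp; the last joint's range is limited). The gripper opens to 94 mm and grips with 3 to 60 N. Pads are 16 mm wide; open, the fingers measure 119 mm over their backs; the gripper's body (75 mm by 177 mm) begins 78 mm behind the grasp point.
Start: joints at [1.161, 0.276, 1.505, -0, 1.361, -0.121], TCP at [0.164, 0.551, 0.23] pointing down, gripper open.
Joint ranges: [-2.89, 2.89], [-0.75, 2.08], [0.22, 2.7], [-1.18, 4.32], [0.11, 2.71], [-2.7, 2.7]. Speed limits (rad/s): [2.57, 2.57, 3.14, 3.14, 3.14, 3.14].

## Interface

Orientations are given as a unit quaternion [w, x, y, z].
In Python, from rig import robot gives the robot as it stands. The module is installed in compiled form; this text tells all that it offers.
- The arm moves only by the tool step_arm, never from a script. Its argument "plan" is a list of rows, each a list of 7 numbers: the shift along the world's x, y, z normalised to -1 to 1, where 1 is 0.25 m, then the turn, a rotation vector about the world's x, y, z normalised to -1 to 1, where 1 is 2 rad, then the opening, from 0 (shut) to 1 (fully open). In form: [[tx, ty, tz, ax, ay, az, claw], ...]. A call has 1 to 12 rows; each row shifts and turns the commanded pose from where the row before left it; what a row does not reach is not made up. A row lasts 1/10 s, in which the tool goes at most 50 mm and 8.59 degrees, less where a joint would pass 70% of its speed; a pose out of reach is approached as far as the arm can. A call with a number of a shift or a turn outside -1 to 1 is refused whole. A call with a gripper value outside its range is refused whole. The fingers move at their own pace and stop on an object; "squeeze" is the grip in N (left out, the last holds). Time passes only in rows, so rows that do not move let the fingers close. It gives the time, the measured TCP pose, the force, the opening and the grip force at its end, in the units of the state.
- robot.sense(): the state, without advancing time (a new reading comes with each control period).
- robot.camera(name): name is "scene" or "top"; returns a dict with "frame" (420x560x3 uint8, red, green, blue), "K" (3x3 intrinsics, pixels), "R" (3x3) and "t" (3): a world point X has camera coordinates R X + t. Camera axes: x right, y down, z forward; pixel columns grow to the right and rows downward; lengths in m; the calibration is good to about 2 mm. A picture is of the moment at which its call begins. There is no depth.
- robot.hand_in(): hands the job in; it is judged then, once.
The state is a dict: "time": time; "joint_positions": joint angles; "qvel": joint speeds; "joint_torque": joint torques, N m; "tool_pos": TCP position; "ee_rot": TCP orientation; "ft_force": force on the tool from outside, world axes, zero at the start; "moment": the same for the moment, N m; "opening": finger opening in m; "grasp_force": force on a finger pad.
Only numpy, scipy, OpenCV 4.12 (cv2) and the standard library are available. Lean on these libraries where they do the work, as an engineer would, in place of code of your own. Each camera call takes 0.05 s, during which the arm holds its last target. There are 200 camera calls.

## Task

The lid of the spice jar that stands on its own beside the clamp is stuck: stand the jar lid-up in the round seat of the one-hand bar clamp, setting it down without dropping it, and let go of it. Then pump the clamp's trigger, moving the jaw by the trigger alone, until the sprung pad meets the jar and is pressed in about half-way (never nearly all the way, the glass would crack). Finish while still holding the trigger there, so that the clamp keeps gripping the jar for me to twist the lid; leave the honey jar, the mug and the toothpick jar alone.

Things in the scene. Friction and masses are not known exactly. Their poses are not given: they have to be found in the camera images.
- clamp: Fixed one-hand bar clamp, orange and black, on a pale wooden board (x -175 to 145 mm, y -55 to 55 mm, 12 mm thick). Origin on the worktop; x runs along the bar from trigger to jar seat (the way the jaw pushes), z up. Orange housing: x -119 to -45, y +-16 (feet +-39), up to z 100 mm; black palm grip behind the trigger, x -112 leaning back to -136 mm, up to z 142 mm, 19 mm thick.
- seat_floor (a point): Centre of the jar seat's floor: top of the board (12 mm above the worktop) inside a low black ring (inside diameter 58, outside 68, 8 mm high); at clamp x 85, y 0 mm. The jar stands in it with play: the fixed jaw's face is 26.5 mm from this centre on the clamp's +x side, the pad comes from the -x side.
- fixed_jaw (a point): Orange fixed jaw with a rubber face, 44 mm wide, standing 62 mm above the board just beyond the seat (clamp +x side). This point is on its face, 52 mm above the worktop, opposite the pad.
- jaw: Sliding jaw: orange head 40 mm wide, 14 mm thick, 34 to 70 mm above the worktop, with a toothed steel bar behind it. Only the trigger may move it: do not touch. Slides along clamp x with 3 N friction and has no lock: once the pad is pressed in, letting the trigger back lets the pad push the jaw back until about 3 mm of pad is left. Starts 0 to 30 mm forward of its rear end.
- pad_face: Black rubber pad 36 mm wide, 34 mm high on two guide pins, its face 30 mm in front of the jaw's head. Origin at the centre of the face that meets the jar, 52 mm above the worktop; at the start it is 25 to 56 mm short of a jar centred in the seat.
- pad (a joint): How far the sprung pad is pressed in towards the jaw's head: 0 free, 0.02 m fully in; the spring gives 1 N per mm. Half-way is 0.010. The visible pins are part green (pad end), part steel (head end): at half-way the steel part has gone into the head and only green shows.
- trigger_grip (a point): The point to pinch on the trigger: middle of the black upright blade, 55 mm from its hinge, 138 mm above the worktop at rest. The blade is 20 mm wide along the clamp's y (pinch it across y, from above), 13 mm thick, and ends 20 mm beyond this point. Moves with the trigger.
- trigger_blade: Black ribbed blade of the trigger, the part to hold; it turns as it is pulled, so turn a tight pinch along with it. Origin on the hinge axis. A pull moves the jaw forward 4 mm per 0.1 rad through a pawl on teeth of 5 mm pitch (the first 0 to 5 mm of each pull is lost in finding a tooth); when the trigger goes back the jaw stays, so several pulls are needed.
- trigger_hinge (a point): Middle of the trigger's hinge axis (along the clamp's y), 85 mm above the worktop, at clamp x -80, y 0 mm.
- trigger (a joint): Trigger angle: 0 at rest, blade leaning 0.25 rad from upright towards the jar; pulled away from the jar, towards the palm grip (clamp -x), it grows to 0.5 at its stop (grip point moved 27 mm). A light spring returns it (1 to 2 N at the grip point); with the pad half-way in the pull takes about 11 N.
- spice_jar: The jar to clamp, on its own to the right of the clamp (not one of the row along the wall): slim glass spice jar with a green label and a green lid, 46 mm diameter, 106 mm high, 0.11 kg (varies a little), standing upright. Origin at the centre of its underside, z towards the lid.
- jar_centre (a point): Centre of the spice jar, half-way up (53 mm above its underside).
- honey_jar: Bystander: honey jar with grey lid, 71 mm diameter, 110 mm high, origin at its underside. Leave it alone.
- tea_mug: Bystander: cream mug, 83 mm wide, 117 mm with its handle, 94 mm high, origin at its underside. Leave it alone.
- toothpick_jar: Bystander: small clear jar with a black cap lying on its side, 38 x 90 x 38 mm, origin at its underside. Leave it alone.
Mind the look-alikes: they are no part of the job. What is shaped like the spice_jar but orange or red is not meant.

How it is judged:
On the way, in this order (a step that is already met when the one before it is completed fails the run):
1. the spice jar stands lid-up in the seat, let go, the pad not yet pressed in (horizontal distance between jar_centre and seat_floor below 0.0085 m and z of jar_centre in the frame of seat_floor between 0.049 and 0.057 m and angle between jar_centre's own z axis and vertical below 0.1 rad and contact force between the fingers and spice_jar below 0.3 N and value of joint pad below 0.001 m), for 0.3 s.
2. the pad meets the jar standing in the seat (horizontal distance between jar_centre and seat_floor below 0.0085 m and z of jar_centre in the frame of seat_floor between 0.049 and 0.057 m and angle between jar_centre's own z axis and vertical below 0.1 rad and contact force between the fingers and spice_jar below 0.3 N and contact force between pad_face and spice_jar above 1 N), for 0.1 s.
At the end, for the whole second after the job is handed in: Jar upright (0.1 rad), lid up, on the seat floor within 8.5 mm of its centre, untouched, at rest, pressed by the pad with over 4 N; pad pressed in 6 to 14 mm; fingers still hold the pulled trigger (over 1 N, past 0.03 rad); bystanders upright, within 30 mm (horizontal distance between jar_centre and seat_floor below 0.0085 m and z of jar_centre in the frame of seat_floor between 0.049 and 0.057 m and angle between jar_centre's own z axis and vertical below 0.1 rad and contact force between the fingers and spice_jar below 0.3 N and value of joint pad between 0.006 and 0.014 m and contact force between pad_face and spice_jar above 4 N and contact force between the fingers and trigger_blade above 1 N and value of joint trigger above 0.03 rad and linear speed of spice_jar below 0.02 m/s and distance of each of honey_jar, tea_mug, toothpick_jar from where it was at the start of the episode below 0.03 m and angle between each of honey_jar, tea_mug, toothpick_jar's own z axis and vertical below 0.2 rad); the arm keeps its last pose, push and grip.
It fails at once if the pad is pressed in past 17 mm: the glass would crack (value of joint pad above 0.017 m).
It fails at once if the robot pushes on the sliding jaw or its pad (over 2 N) instead of using the trigger (contact force between any of the arm, the fingers and jaw above 2 N).
It fails at once if the spice jar is let go above the seat and dropped (contact force between anything else and spice_jar below 0.02 N and height (world z) of jar_centre above 0.08 m).
It fails at once if a bystander (honey jar, mug, toothpick jar) is knocked away by over 30 mm (distance of any of honey_jar, tea_mug, toothpick_jar from where it was at the start of the episode above 0.03 m).
It also fails if it takes over 67 s, if anything falls off the work surface, if the arm or the gripper's body presses on something with over 40 N, if the wrist force passes 120 N, or if a joint passes its speed limit or range.

## Working session

There is one attempt and no reset: what is moved stays moved. The work goes in short steps, Python scripts to look and compute and a tool call to move; the robot and the scene stay as the last step left them, time stands still between calls to the robot, and variables do not carry over. Pictures are saved under pics/ and viewed, at most 10 in all, crops included, and the job is handed in when it is done.

Besides the shell and the picture viewer there is one more tool, called after "Emit:" as name(argument=value, ...), one argument or row to a line, values as JSON. step_arm: Moves the arm, as the interface text tells. Its arguments: {"type":"object","properties":{"plan":{"type":"array"},"squeeze":{"type":"number"}},"required":["plan"]}

```bash
mkdir -p pics
python3 - <<'E'
from rig import robot
import cv2,numpy as np
for n in("scene","top"):
    c=robot.camera(n); cv2.imwrite(f"pics/{n}0.png",cv2.cvtColor(c["frame"],cv2.COLOR_RGB2BGR)); np.savez(n+"_cal.npz",K=c["K"],R=c["R"],t=c["t"])
    print(n,c["K"].tolist(),(-c["R"].T@c["t"]).round(3),c["R"].round(3).tolist())
s=robot.sense();print(s["tool_pos"],s["ee_rot"],s["opening"],s["time"],s["ft_force"],robot.tip_reach)
E
```

```text
scene [[401.0331209532504, 0.0, 280.1345649593291], [0.0, 401.0331209532504, 213.2271128195765], [0.0, 0.0, 1.0]] [ 0.052 -0.813  0.542] [[0.837, -0.546, -0.012], [-0.239, -0.347, -0.907], [0.491, 0.762, -0.421]]
top [[460.67096212309247, 0.0, 286.3737496793128], [0.0, 460.67096212309247, 211.7118023184467], [0.0, 0.0, 1.0]] [0.012 0.028 1.269] [[-0.12, -0.993, 0.01], [-0.89, 0.103, -0.444], [0.439, -0.062, -0.896]]
[0.16359361 0.55074638 0.22969953] [-2.21325997e-04  1.43935703e-01  9.89586701e-01 -7.91459758e-04] 0.09364025026621237 0.1 [-0.87355508 -0.03899875 -0.02762812] 0.025
```

View pics/scene0.png

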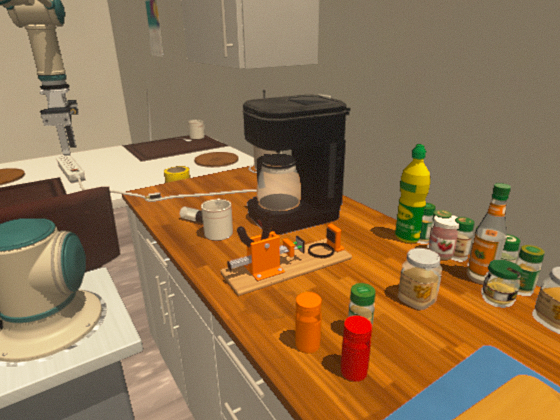

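View pics/top0.png

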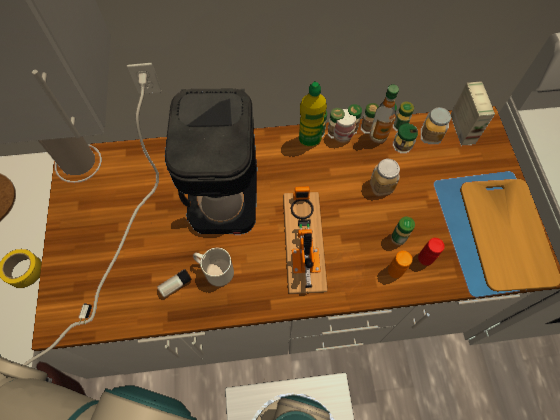

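Look-alikes: green-lidded jar at top (403,230)/scene (362,305) is the one I want. The orange one at (400,264)/(308,322) and the red one at (431,250)/(356,348) are not, nor are the green-lidded jars by the wall at top (355,112), (405,110). The clamp is at top (305,240), with its seat at (302,209).

Run:
```python
import cv2,numpy as np
t=cv2.imread("pics/top0.png");s=cv2.imread("pics/scene0.png")
a=cv2.resize(t[180:300,275:345],None,fx=5,fy=5,interpolation=2); 
b=cv2.resize(t[205:285,380:450],None,fx=5,fy=5,interpolation=2)
im=np.zeros((600,710,3),np.uint8);im[:,:350]=a;im[:400,360:]=b;cv2.imwrite("pics/cropt.png",im)
cv2.imwrite("pics/crops.png",cv2.resize(s[215:365,210:400],None,fx=4,fy=4,interpolation=2))
```

```text
(no output)
```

View pics/cropt.png

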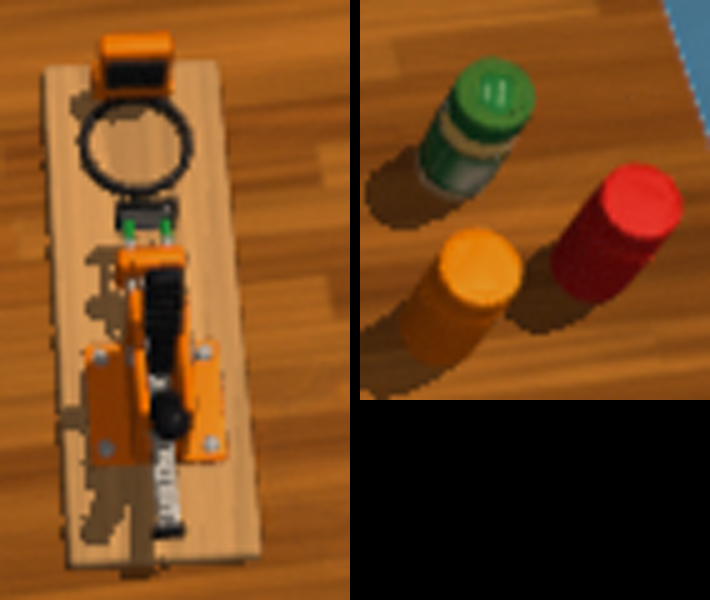

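View pics/crops.png

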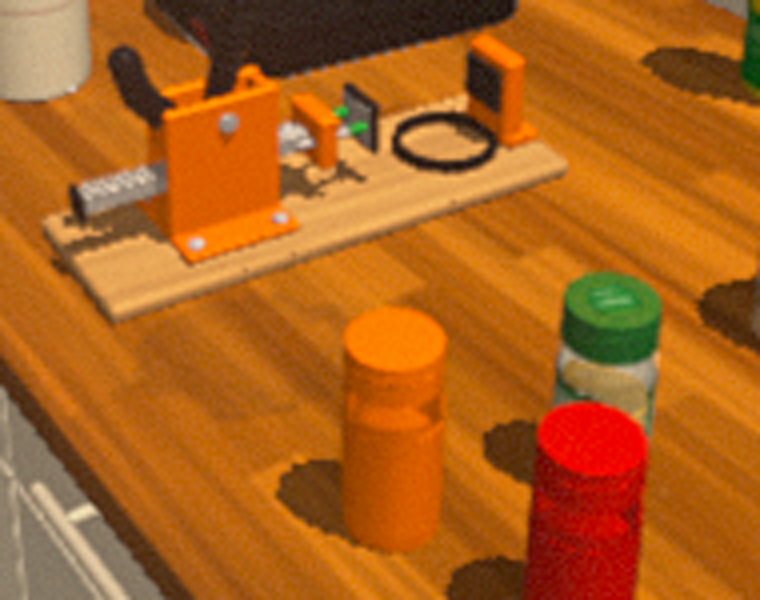

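The top crop shows the green-lidded jar with its lid centre at crop (496,94) and the seat ring at (136,146). The pad is at about (147,215), and the blade tip at (165,275). The board corners are at (43,65), (220,60), (261,552) and (67,562).

```bash
cat > h.py <<'E'
import numpy as np
C={n:np.load(n+"_cal.npz") for n in("scene","top")}
def ray(n,p):
    c=C[n]; d=c["R"].T@np.linalg.solve(c["K"],[p[0],p[1],1.]); return -c["R"].T@c["t"],d
def atz(n,p,z):
    o,d=ray(n,p); return o+d*(z-o[2])/d[2]
def proj(n,X):
    c=C[n]; q=c["K"]@(c["R"]@np.array(X)+c["t"]); return q[:2]/q[2]
def ct(u,v,x0=275,y0=180): return ((u+.5)/5-.5+x0,(v+.5)/5-.5+y0)
def cs(u,v): return ((u+.5)/4-.5+210,(v+.5)/4-.5+215)
E
python3 - <<'E'
from h import *
P=[atz("top",ct(*p),.012) for p in[(43,65),(220,60),(261,552),(67,562)]]
for p in P:print(p.round(4))
print("len",np.linalg.norm(P[0]-P[3]),np.linalg.norm(P[1]-P[2]),np.linalg.norm(P[0]-P[1]),np.linalg.norm(P[3]-P[2]))
Q=[atz("scene",cs(*p),.012) for p in[(45,222),(116,318),(566,160)]];print("scene nearL,nearR,farR",np.round(Q,4))
e=(P[0]+P[1]-P[2]-P[3])[:2];yaw=np.arctan2(e[1],e[0]);c=sum(P)[:2]/4;u=np.array([np.cos(yaw),np.sin(yaw)])
print("yaw",yaw,"orig",c+.015*u,"seat from board",c+.100*u)
print("ring top",atz("top",ct(136,146),.016),"ring scene",atz("scene",cs(445,141),.016))
print("jar top",atz("top",ct(496-360,92,380,205),.106),"scene",atz("scene",cs(613,296),.106))
print("blade tip top",atz("top",ct(165,270),.157))
print("orange lid",atz("top",ct(480-360,265,380,205),.106),"red",atz("top",ct(641-360,200,380,205),.106))
E
```

```text
[ 0.6955 -0.0572  0.012 ]
[ 0.6864 -0.1672  0.012 ]
[ 0.3716 -0.1424  0.012 ]
[ 0.3787 -0.0334  0.012 ]
len 0.3177336830263567 0.3157381101219694 0.11034020200651579 0.109276838375777
scene nearL,nearR,farR [[ 0.3751 -0.0441  0.012 ]
 [ 0.3657 -0.1536  0.012 ]
 [ 0.6833 -0.1662  0.012 ]]
yaw -0.07683473762563174 orig [ 0.54798958 -0.10120588] seat from board [ 0.6327388  -0.10773041]
ring top [ 0.63098694 -0.1066529   0.016     ] ring scene [ 0.63008559 -0.10899714  0.016     ]
jar top [ 0.5087397  -0.38229477  0.106     ] scene [ 0.50701571 -0.38333296  0.106     ]
blade tip top [ 0.48713693 -0.09678286  0.157     ]
orange lid [ 0.40915936 -0.34948927  0.106     ] red [ 0.43586289 -0.44585478  0.106     ]
```

Emit:
step_arm(
  plan=[
    [0.057,-0.156,0,0,0,0.0044,1],
    [0.057,-0.156,0,0,0,0.0044,1],
    [0.057,-0.156,0,0,0,0.0044,1],
    [0.057,-0.156,0,0,0,0.0044,1],
    [0.057,-0.156,0,0,0,0.0044,1],
    [0.057,-0.156,0,0,0,0.0044,1],
    [0.057,-0.156,0,0,0,0.0044,1],
    [0.057,-0.156,0,0,0,0.0044,1],
    [0.057,-0.156,0,0,0,0.0044,1],
    [0.057,-0.156,0,0,0,0.0044,1],
    [0.057,-0.156,0,0,0,0.0044,1],
    [0.057,-0.156,0,0,0,0.0044,1],
  ],
  squeeze=15,
)

```text
time: 1.3
tool_pos: [0.3347, 0.0816, 0.2304]
ee_rot: [0.0, 0.091, 0.996, 0.0]
ft_force: [0.6, 1.1, -0.0]
opening: 0.0939
grasp_force: 0.0
```

Emit:
step_arm(
  plan=[
    [0.057,-0.156,0,0,0,0.0044,1],
    [0.057,-0.156,0,0,0,0.0044,1],
    [0.057,-0.156,0,0,0,0.0044,1],
    [0.057,-0.156,0,0,0,0.0044,1],
    [0.057,-0.156,0,0,0,0.0044,1],
    [0.057,-0.156,0,0,0,0.0044,1],
    [0.057,-0.156,0,0,0,0.0044,1],
    [0.057,-0.156,0,0,0,0.0044,1],
    [0.057,-0.156,0,0,0,0.0044,1],
    [0.057,-0.156,0,0,0,0.0044,1],
    [0.057,-0.156,0,0,0,0.0044,1],
    [0,0,0,0,0,0,1],
  ],
)

```text
time: 2.5
tool_pos: [0.4928, -0.3507, 0.2289]
ee_rot: [0.0, 0.045, 0.999, -0.001]
ft_force: [-0.0, 0.5, -0.3]
opening: 0.0937
grasp_force: 0.0
```

Emit:
step_arm(
  plan=[
    [0.03,-0.065,0,0,0,0,1],
    [0.03,-0.065,0,0,0,0,1],
    [0,0,-0.1,0,0,0,1],
    [0,0,-0.1,0,0,0,1],
    [0,0,-0.1,0,0,0,1],
    [0,0,-0.1,0,0,0,1],
    [0,0,-0.1,0,0,0,1],
    [0,0,-0.1,0,0,0,1],
    [0,0,0,0,0,0,0.65],
    [0,0,0,0,0,0,0.65],
  ],
)

```text
time: 3.5
tool_pos: [0.5063, -0.3775, 0.0805]
ee_rot: [-0.0, 0.043, 0.999, 0.001]
ft_force: [0.0, -0.2, 0.1]
opening: 0.0817
grasp_force: 0.0
```

Emit:
step_arm(
  plan=[
    [0,0,0,0,0,0,0.3],
    [0,0,0,0,0,0,0.3],
    [0,0,0,0,0,0,0.3],
    [0,0,0,0,0,0,0.3],
    [0,0,0,0,0,0,0.3],
  ],
)

```text
time: 4.0
tool_pos: [0.5069, -0.379, 0.0813]
ee_rot: [0.001, 0.043, 0.999, -0.001]
ft_force: [-0.1, -1.2, 3.4]
opening: 0.0455
grasp_force: 15.0
```

Run:
```python
from rig import robot
import cv2,numpy as np
s=robot.sense();print(s["tool_pos"],s["opening"])
t=robot.camera("top")["frame"][:,:,::-1];f=robot.camera("scene")["frame"][:,:,::-1]
im=np.hstack([cv2.resize(t[150:290,330:470],(400,400)),cv2.resize(f[200:380,270:450],(400,400))]);cv2.imwrite("pics/grasp.png",im)
```

```text
[ 0.50688338 -0.37901538  0.08129153] 0.045520966939161675
```

View pics/grasp.png

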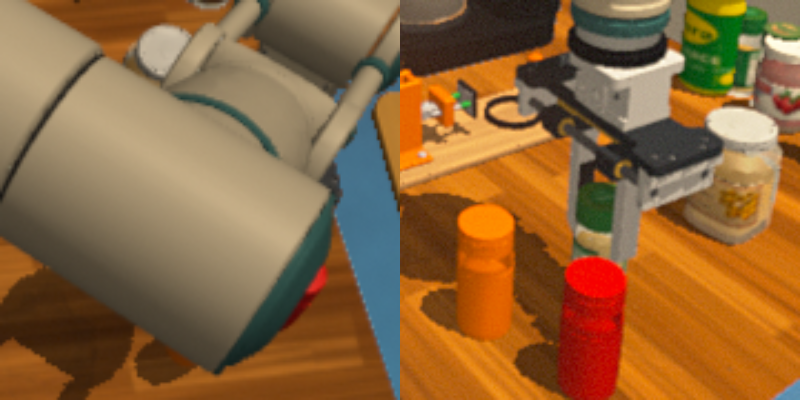

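The pictures show the green jar held upright between the fingers. Next I lift it and carry it over the seat.

Emit:
step_arm(
  plan=[
    [0,0,0.1,0,0,0,0.3],
    [0,0,0.1,0,0,0,0.3],
    [0,0,0.1,0,0,0,0.3],
    [0.061,0.135,0,0,0,0,0.3],
    [0.061,0.135,0,0,0,0,0.3],
    [0.061,0.135,0,0,0,0,0.3],
    [0.061,0.135,0,0,0,0,0.3],
    [0.061,0.135,0,0,0,0,0.3],
    [0.061,0.135,0,0,0,0,0.3],
    [0.061,0.135,0,0,0,0,0.3],
    [0.061,0.135,0,0,0,0,0.3],
    [0,0,0,0,0,0,0.3],
  ],
  squeeze=20,
)

```text
time: 5.3
tool_pos: [0.6295, -0.1034, 0.1547]
ee_rot: [-0.0, 0.041, 0.999, 0.002]
ft_force: [0.2, -1.0, -1.2]
opening: 0.0453
grasp_force: 19.9
```

Emit:
step_arm(
  plan=[
    [0,0,0,0,0,0,0.3],
    [0,0,0,0,0,0,0.3],
    [0,0,0,0,0,0,0.3],
  ],
)

```text
time: 5.6
tool_pos: [0.6279, -0.1094, 0.1553]
ee_rot: [-0.0, 0.044, 0.999, -0.0]
ft_force: [-1.3, -0.4, -1.7]
opening: 0.0453
grasp_force: 19.9
```

Run:
```python
from rig import robot
import cv2,numpy as np
s=robot.sense();print(s["tool_pos"],s["ee_rot"],s["opening"],s["grasp_force"])
f=robot.camera("scene")["frame"][:,:,::-1]
cv2.imwrite("pics/above.png",cv2.resize(f[130:290,220:380],(600,600),interpolation=2))
from h import *
p=s["tool_pos"]
print((proj("scene",[p[0]+.001,p[1],p[2]-.081+.106])-[220,130])*3.75, "seat",(proj("scene",[.631,-.1078,.016])-[220,130])*3.75)
```

```text
[ 0.62791668 -0.10944595  0.15528065] [-3.69754837e-04  4.39480207e-02  9.99033750e-01 -4.05642552e-05] 0.04530298065573983 19.932117123389617
[385.1085821  229.65265979] seat [378.24298078 448.43890146]
```

View pics/above.png

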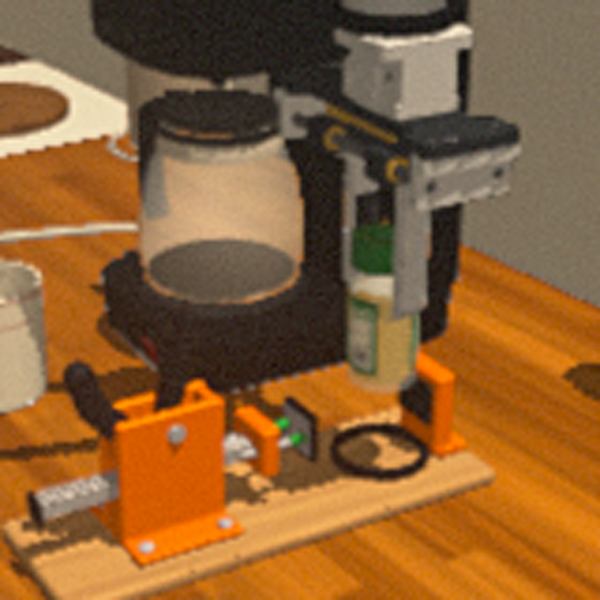

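Emit:
step_arm(
  plan=[
    [0.009,0.006,0,0,0,0,0.3],
    [0,0,-0.04,0,0,0,0.3],
    [0,0,-0.04,0,0,0,0.3],
    [0,0,-0.04,0,0,0,0.3],
    [0,0,-0.04,0,0,0,0.3],
    [0,0,-0.04,0,0,0,0.3],
    [0,0,-0.02,0,0,0,0.3],
    [0,0,0,0,0,0,0.3],
    [0,0,0,0,0,0,0.3],
    [0,0,0,0,0,0,0.3],
  ],
)

```text
time: 6.65
tool_pos: [0.6312, -0.1069, 0.1011]
ee_rot: [0.001, 0.043, 0.999, -0.0]
ft_force: [0.5, -0.4, -1.4]
opening: 0.0452
grasp_force: 19.9
```

Emit:
step_arm(
  plan=[
    [-0.002,-0.002,-0.008,0,0,0,0.3],
    [0,0,-0.008,0,0,0,0.3],
    [0,0,-0.006,0,0,0,0.3],
    [0,0,0,0,0,0,0.3],
    [0,0,0,0,0,0,0.3],
  ],
)

```text
time: 7.15
tool_pos: [0.6303, -0.1073, 0.0949]
ee_rot: [-0.0, 0.043, 0.999, 0.0]
ft_force: [-0.7, -0.8, -1.6]
opening: 0.0454
grasp_force: 19.9
```

Emit:
step_arm(
  plan=[
    [0,0,-0.004,0,0,0,0.3],
    [0,0,-0.004,0,0,0,0.3],
    [0,0,0,0,0,0,0.3],
    [0,0,0,0,0,0,0.3],
  ],
)

```text
time: 7.55
tool_pos: [0.6304, -0.1073, 0.0933]
ee_rot: [0.0, 0.043, 0.999, -0.0]
ft_force: [0.8, 0.2, 0.1]
opening: 0.0452
grasp_force: 19.9
```

Emit:
step_arm(
  plan=[
    [0,0,-0.003,0,0,0,0.3],
    [0,0,0,0,0,0,0.3],
    [0,0,0,0,0,0,0.3],
  ],
)

```text
time: 7.85
tool_pos: [0.6305, -0.1074, 0.0932]
ee_rot: [0.001, 0.043, 0.999, -0.0]
ft_force: [-1.7, 0.3, 5.6]
opening: 0.0451
grasp_force: 19.9
```

Emit:
step_arm(
  plan=[
    [0,0,0,0,0,0,0.8],
    [0,0,0,0,0,0,0.8],
    [0,0,0,0,0,0,0.8],
    [0,0,0,0,0,0,0.8],
    [0,0,0.1,0,0,0,0.8],
    [0,0,0.1,0,0,0,0.8],
    [0,0,0.1,0,0,0,0.8],
    [0,0,0.1,0,0,0,0.8],
    [0,0,0.1,0,0,0,0.8],
    [0,0,0.1,0,0,0,0.8],
  ],
)

```text
time: 8.85
tool_pos: [0.6302, -0.1072, 0.2431]
ee_rot: [-0.0, 0.043, 0.999, 0.0]
ft_force: [0.3, 0.1, 0.4]
opening: 0.0751
grasp_force: 0.0
```

Emit:
step_arm(
  plan=[
    [-0.133,0.01,0,0.0024,0.0312,0,0.6],
    [-0.133,0.01,0,0.0024,0.0312,0,0.6],
    [-0.133,0.01,-0.08,0.0024,0.0312,0,0.6],
    [-0.133,0.01,-0.08,0.0024,0.0312,0,0.6],
    [0,0,0,0,0,0,0.6],
    [0,0,0,0,0,0,0.6],
    [0,0,0,0,0,0,0.6],
  ],
)

```text
time: 9.55
tool_pos: [0.4991, -0.0977, 0.2031]
ee_rot: [-0.123, 0.043, 0.991, 0.004]
ft_force: [0.9, 0.1, 0.9]
opening: 0.0561
grasp_force: 0.0
```

Run:
```python
from rig import robot
import cv2,numpy as np
from scipy.spatial.transform import Rotation as Ro
s=robot.sense();q=s["ee_rot"];R=Ro.from_quat([q[1],q[2],q[3],q[0]]).as_matrix();print(s["tool_pos"],R.round(3).tolist(),s["opening"])
f=robot.camera("scene")["frame"][:,:,::-1]; t=robot.camera("top")["frame"][:,:,::-1]
cv2.imwrite("pics/trig.png",np.hstack([cv2.resize(f[190:290,220:360],(560,400),interpolation=2),cv2.resize(t[180:300,275:347],(240,400),interpolation=2)]))
from h import *
o=np.array([.547,-.1012]);ux=np.array([.997,-.0769])
for x in(.01,.02,.03,.04,.05,.06): print(x,(proj("scene",[*(o+x*ux+.018*np.array([.0769,.997])*-1),.069])-[220,190])*4)
print("seat jar lid",(proj("scene",[.6311,-.1075,.118])-[220,190])*4, "bottom",(proj("scene",[.6311,-.1075,.012])-[220,190])*4)
```

```text
[ 0.49911878 -0.09769176  0.20311003] [[-0.966, 0.086, -0.243], [0.084, 0.996, 0.018], [0.244, -0.003, -0.97]] 0.05606071989625158
0.01 [320.86604818 206.06401884]
0.02 [334.87535483 202.09787295]
0.03 [348.76184563 198.16649721]
0.04 [362.52712858 194.26943637]
0.05 [376.17278371 190.40624312]
0.06 [389.70036373 186.57647787]
seat jar lid [408.31281715  96.08746348] bottom [403.10421436 243.43104662]
```

View pics/trig.png

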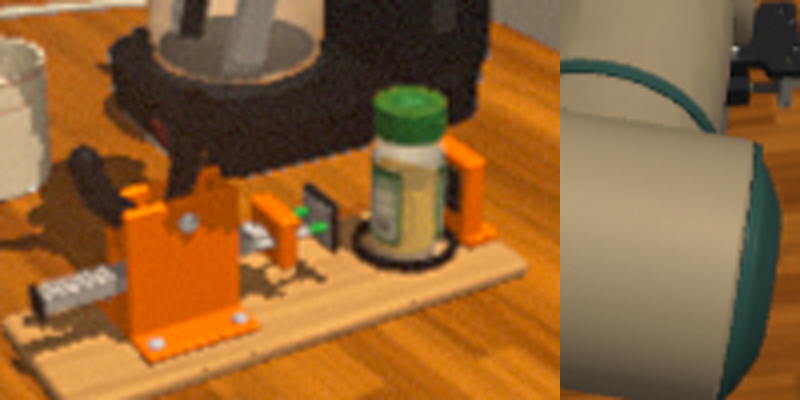

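The jar stands upright in the seat, lid at (410,98) in the left crop against a predicted (408,96). The pad's near top corner is at (334,204), so its face is at clamp x of about 20 mm, roughly 42 mm short of the jar. Next I pinch the trigger.

Emit:
step_arm(
  plan=[
    [-0.017,0.0014,-0.059,0,0,0,0.6],
    [-0.017,0.0014,-0.059,0,0,0,0.6],
    [-0.017,0.0014,-0.059,0,0,0,0.6],
    [-0.017,0.0014,-0.059,0,0,0,0.6],
    [0,0,0,0,0,0,0.6],
    [0,0,0,0,0,0,0.4],
    [0,0,0,0,0,0,0.4],
    [0,0,0,0,0,0,0.15],
    [0,0,0,0,0,0,0.1],
    [0,0,0,0,0,0,0.1],
    [0,0,0,0,0,0,0.1],
  ],
  squeeze=35,
)

```text
time: 10.75
tool_pos: [0.4806, -0.0968, 0.1436]
ee_rot: [-0.124, 0.043, 0.991, 0.003]
ft_force: [0.6, -3.4, 1.4]
opening: 0.0199
grasp_force: 35.0
```

Emit:
step_arm(
  plan=[
    [-0.0114,0.0009,0.0026,-0.0018,-0.024,0,0.1],
    [-0.0115,0.0009,0.0021,-0.0018,-0.024,0,0.1],
    [-0.0116,0.0009,0.0015,-0.0018,-0.024,0,0.1],
    [-0.0117,0.0009,0.001,-0.0018,-0.024,0,0.1],
    [-0.0117,0.0009,0.0004,-0.0018,-0.024,0,0.1],
    [-0.0117,0.0009,-0.0002,-0.0018,-0.024,0,0.1],
    [-0.0117,0.0009,-0.0007,-0.0018,-0.024,0,0.1],
    [-0.0116,0.0009,-0.0013,-0.0018,-0.024,0,0.1],
    [-0.0115,0.0009,-0.0018,-0.0018,-0.024,0,0.1],
    [-0.0114,0.0009,-0.0024,-0.0018,-0.024,0,0.1],
    [0,0,0,0,0,0,0.1],
    [0,0,0,0,0,0,0.1],
  ],
)

```text
time: 11.95
tool_pos: [0.4518, -0.0947, 0.1436]
ee_rot: [0.116, 0.043, 0.992, -0.004]
ft_force: [2.8, -3.5, -5.3]
opening: 0.0195
grasp_force: 35.0
```

```bash
cat >> h.py <<'E'
def look(name):
    from rig import robot; import cv2
    f=robot.camera("scene")["frame"]; s=robot.sense(); p=s["tool_pos"]
    cv2.imwrite(name,cv2.resize(f[225:265,270:340,::-1],(700,400),interpolation=2))
    print("angle from tcp",.25-np.arctan2((p[0]-.4672)/.997,p[2]-.085),"r",np.hypot(p[0]-.4672,p[2]-.085),s["ft_force"].round(1))
    hsv=cv2.cvtColor(np.ascontiguousarray(f),cv2.COLOR_RGB2HSV)[225:265,270:325]
    g=(hsv[...,0]>45)&(hsv[...,0]<80)&(hsv[...,1]>120)
    n,l,st,ce=cv2.connectedComponentsWithStats(g.astype(np.uint8)); 
    for i in range(1,n):
        if st[i,4]>1: print("green",st[i],ce[i].round(1))
E
python3 -c "
from h import *
look('pics/p1.png')"
```

```text
angle from tcp 0.5080869423296799 r 0.060547039559142854 [ 2.8 -4.3 -5.1]
green [49  0  6  1  6] [51.5  0. ]
green [31 15  3  2  6] [32.  15.5]
green [35 18  4  4 12] [36.3 19.5]
```

View pics/p1.png

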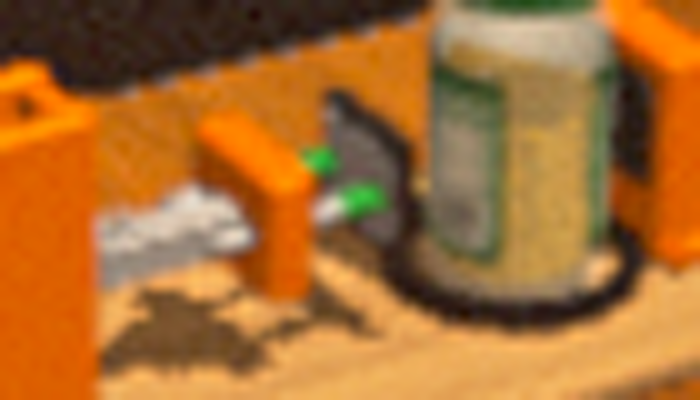

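The pad corner at (408,145) in this crop puts the face at about 40 mm, so it moved about 20 mm. I'll return the trigger and pull again.

Emit:
step_arm(
  plan=[
    [0.0114,-0.0009,0.0024,0.0018,0.024,0,0.1],
    [0.0115,-0.0009,0.0018,0.0018,0.024,0,0.1],
    [0.0116,-0.0009,0.0013,0.0018,0.024,0,0.1],
    [0.0117,-0.0009,0.0007,0.0018,0.024,0,0.1],
    [0.0117,-0.0009,0.0002,0.0018,0.024,0,0.1],
    [0.0117,-0.0009,-0.0004,0.0018,0.024,0,0.1],
    [0.0117,-0.0009,-0.001,0.0018,0.024,0,0.1],
    [0.0116,-0.0009,-0.0015,0.0018,0.024,0,0.1],
    [0.0115,-0.0009,-0.0021,0.0018,0.024,0,0.1],
    [0.0114,-0.0009,-0.0026,0.0018,0.024,0,0.1],
    [0,0,0,0,0,0,0.1],
    [0,0,0,0,0,0,0.1],
  ],
)

```text
time: 13.2
tool_pos: [0.4806, -0.0968, 0.1436]
ee_rot: [-0.125, 0.042, 0.991, 0.003]
ft_force: [0.4, -4.3, 3.4]
opening: 0.0194
grasp_force: 35.0
```

Emit:
step_arm(
  plan=[
    [-0.0114,0.0009,0.0026,-0.0018,-0.024,0,0.1],
    [-0.0115,0.0009,0.0021,-0.0018,-0.024,0,0.1],
    [-0.0116,0.0009,0.0015,-0.0018,-0.024,0,0.1],
    [-0.0117,0.0009,0.001,-0.0018,-0.024,0,0.1],
    [-0.0117,0.0009,0.0004,-0.0018,-0.024,0,0.1],
    [-0.0117,0.0009,-0.0002,-0.0018,-0.024,0,0.1],
    [-0.0117,0.0009,-0.0007,-0.0018,-0.024,0,0.1],
    [-0.0116,0.0009,-0.0013,-0.0018,-0.024,0,0.1],
    [-0.0115,0.0009,-0.0018,-0.0018,-0.024,0,0.1],
    [-0.0114,0.0009,-0.0024,-0.0018,-0.024,0,0.1],
    [0,0,0,0,0,0,0.1],
    [0,0,0,0,0,0,0.1],
  ],
)

```text
time: 14.4
tool_pos: [0.4518, -0.0947, 0.1435]
ee_rot: [0.117, 0.043, 0.992, -0.004]
ft_force: [3.3, -5.7, -5.1]
opening: 0.0198
grasp_force: 35.0
```

```bash
python3 -c "
from h import *
look('pics/p2.png')"
```

```text
angle from tcp 0.5081911035475977 r 0.06049718729604802 [ 3.  -5.6 -5.3]
green [50  0  5  1  5] [52.  0.]
green [38 13  2  2  4] [38.5 13.5]
green [41 17  4  3 10] [42.3 17.8]
```

View pics/p2.png

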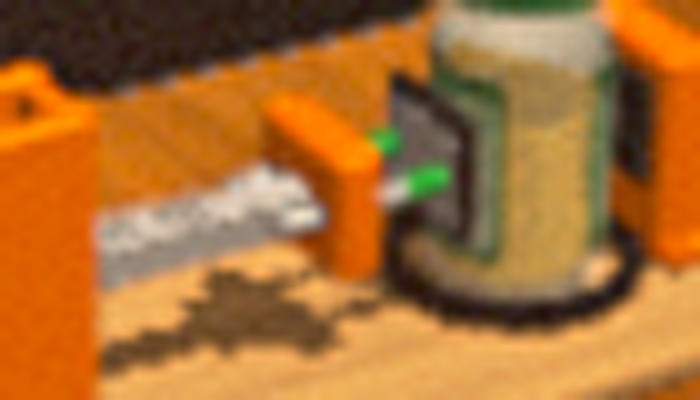

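The pad corner at (472,125) puts the face at about 60 mm, so it is 2–3 mm short of the jar and not yet pressed. I'll return the trigger and then do a partial pull.

Emit:
step_arm(
  plan=[
    [0.0114,-0.0009,0.0024,0.0018,0.024,0,0.1],
    [0.0115,-0.0009,0.0018,0.0018,0.024,0,0.1],
    [0.0116,-0.0009,0.0013,0.0018,0.024,0,0.1],
    [0.0117,-0.0009,0.0007,0.0018,0.024,0,0.1],
    [0.0117,-0.0009,0.0002,0.0018,0.024,0,0.1],
    [0.0117,-0.0009,-0.0004,0.0018,0.024,0,0.1],
    [0.0117,-0.0009,-0.001,0.0018,0.024,0,0.1],
    [0.0116,-0.0009,-0.0015,0.0018,0.024,0,0.1],
    [0.0115,-0.0009,-0.0021,0.0018,0.024,0,0.1],
    [0.0114,-0.0009,-0.0026,0.0018,0.024,0,0.1],
    [0,0,0,0,0,0,0.1],
    [0,0,0,0,0,0,0.1],
  ],
)

```text
time: 15.65
tool_pos: [0.4806, -0.0968, 0.1435]
ee_rot: [-0.125, 0.043, 0.991, 0.003]
ft_force: [0.7, -3.4, 4.2]
opening: 0.0196
grasp_force: 35.0
```

Emit:
step_arm(
  plan=[
    [-0.0114,0.0009,0.0026,-0.0018,-0.024,0,0.1],
    [-0.0115,0.0009,0.0021,-0.0018,-0.024,0,0.1],
    [-0.0116,0.0009,0.0015,-0.0018,-0.024,0,0.1],
    [-0.0117,0.0009,0.001,-0.0018,-0.024,0,0.1],
    [-0.0117,0.0009,0.0004,-0.0018,-0.024,0,0.1],
    [-0.0117,0.0009,-0.0002,-0.0018,-0.024,0,0.1],
    [0,0,0,0,0,0,0.1],
    [0,0,0,0,0,0,0.1],
    [0,0,0,0,0,0,0.1],
  ],
)

```text
time: 16.55
tool_pos: [0.4634, -0.0955, 0.1451]
ee_rot: [0.021, 0.043, 0.999, -0.001]
ft_force: [1.1, -4.8, -2.6]
opening: 0.0198
grasp_force: 35.0
```

```bash
python3 -c "
from h import *
look('pics/p3.png')"
```

```text
angle from tcp 0.3120378325933817 r 0.06023856659094555 [ 1.2 -4.2 -2.8]
green [42 16  4  4  9] [43.7 17.4]
```

View pics/p3.png

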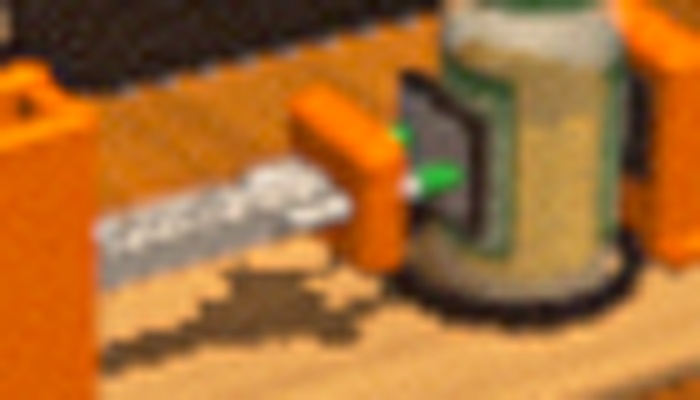

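In this crop the head has moved about 7 mm and the pad about 4.3 mm since the last picture, so the pad is in about 3 mm and the jar rests on the fixed jaw. It needs about 0.17 rad more. That was my tenth picture, so from here I check numerically.

Emit:
step_arm(
  plan=[
    [-0.0117,0.0009,-0.0007,-0.0018,-0.024,0,0.1],
    [-0.0116,0.0009,-0.0013,-0.0018,-0.024,0,0.1],
    [-0.0115,0.0009,-0.0018,-0.0018,-0.024,0,0.1],
    [0,0,0,0,0,0,0.1],
    [0,0,0,0,0,0,0.1],
    [0,0,0,0,0,0,0.1],
  ],
)

```text
time: 17.2
tool_pos: [0.4553, -0.0949, 0.1442]
ee_rot: [0.093, 0.043, 0.995, -0.004]
ft_force: [5.1, -5.0, -5.1]
opening: 0.0195
grasp_force: 35.0
```

```bash
cat > m.py <<'E'
from h import *; import cv2
look('pics/p4.png')
def track(ref,boxs,im):
    for nm,(x0,y0,x1,y1) in boxs.items():
        best=cv2.matchTemplate(im,ref[y0:y1,x0:x1],cv2.TM_CCOEFF_NORMED); _,v,_,l=cv2.minMaxLoc(best)
        print(nm,"shift",l[0]-x0,l[1]-y0,round(v,3))
g=[cv2.imread(f"pics/p{i}.png") for i in(1,2,3,4)]
B1={"head":(190,95,320,300),"pad":(355,90,415,250)}   # in p1
B2={"head":(255,80,390,285),"pad":(425,80,480,245)}    # in p2
B3={"head":(285,75,410,275),"jarlabel":(500,100,640,270)}
for k,(r,B,t) in {"p1>p2":(0,B1,1),"p2>p3":(1,B2,2),"p2>p4":(1,B2,3),"p3>p4":(2,B3,3)}.items(): print(k); track(g[r],B,g[t])
# row of colours along near pin from head to pad in p4
for i in (2,3):
    im=g[i]; hsv=cv2.cvtColor(im,cv2.COLOR_BGR2HSV)
    print("pin row p%d"%(i+1),[(x,y,*map(int,hsv[y,x])) for y in(170,178,185) for x in range(395,480,10)])
E
python3 m.py
```

```text
angle from tcp 0.44831712499680754 r 0.06036135343335903 [ 3.6 -5.1 -5.2]
green [43 16  3  3  7] [44.  17.3]
p1>p2
head shift 67 -21 0.966
pad shift 236 -78 0.69
p2>p3
head shift 22 -7 0.936
pad shift 12 -3 0.948
p2>p4
head shift 39 -11 0.856
pad shift 12 -4 0.952
p3>p4
head shift 14 -3 0.902
jarlabel shift 0 0 0.994
pin row p3 [(395, 170, 12, 255, 225), (405, 170, 10, 170, 186), (415, 170, 44, 71, 129), (425, 170, 59, 131, 156), (435, 170, 60, 158, 168), (445, 170, 61, 168, 167), (455, 170, 56, 145, 144), (465, 170, 47, 81, 91), (475, 170, 11, 107, 50), (395, 178, 12, 236, 223), (405, 178, 10, 117, 209), (415, 178, 45, 59, 178), (425, 178, 61, 149, 174), (435, 178, 62, 196, 181), (445, 178, 62, 183, 173), (455, 178, 57, 159, 146), (465, 178, 49, 93, 93), (475, 178, 5, 96, 53), (395, 185, 11, 208, 224), (405, 185, 8, 94, 224), (415, 185, 35, 42, 195), (425, 185, 60, 123, 153), (435, 185, 61, 181, 144), (445, 185, 57, 158, 131), (455, 185, 52, 127, 110), (465, 185, 31, 62, 87), (475, 185, 5, 106, 53)]
pin row p4 [(395, 170, 12, 255, 221), (405, 170, 12, 255, 223), (415, 170, 14, 254, 205), (425, 170, 27, 183, 142), (435, 170, 62, 154, 172), (445, 170, 61, 168, 172), (455, 170, 58, 139, 149), (465, 170, 43, 90, 91), (475, 170, 13, 150, 51), (395, 178, 13, 255, 221), (405, 178, 12, 255, 225), (415, 178, 15, 254, 204), (425, 178, 34, 194, 146), (435, 178, 63, 187, 185), (445, 178, 61, 184, 179), (455, 178, 58, 150, 150), (465, 178, 45, 107, 93), (475, 178, 14, 154, 48), (395, 185, 12, 255, 223), (405, 185, 12, 255, 228), (415, 185, 15, 254, 205), (425, 185, 32, 178, 132), (435, 185, 61, 165, 147), (445, 185, 56, 159, 136), (455, 185, 52, 123, 116), (465, 185, 34, 78, 82), (475, 185, 13, 136, 47)]
```

```bash
python3 -c "
from rig import robot
print(robot.hand_in())"
```

```text
the job is handed in; nothing more can be done
None
```

The spice jar is standing in the seat with the pad pressed in about 8–10 mm (measured from the images), the trigger is still held, and the job is handed in; no verdict was returned.

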